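# Load the soak jar: push-and-turn cap, bolts, vented cover, empty tray stacked

### The arm

A 6-joint arm with a two-finger parallel gripper is mounted at the origin on a cart in front of the work surface, level with it; the furniture and walls round the work are solid. World frame = base frame: x ahead of the robot, y to its left, z up, the work surface at z = 0. Lengths are in m, angles in degrees, forces in N, time in s.
With the tool pointing down it reaches from about 0.3 to 0.85 m from the base axis. Payload 5.4 kg.
Tool frame: the origin (TCP) lies at the very end of the fingers, on their centre line; the grasp point (between the pads) lies manip.pinch_z behind it (manip.pinch_z is the distance from the TCP to the grasp point, in m); z points along the fingers, y is the line along which they close (so a half turn about z gives the same grasp; the last joint's range is limited). The gripper opens to 85 mm and grips with 20 to 120 N. Pads are 22 mm wide; open, the fingers measure 114 mm over their backs; the gripper's body (76 mm by 85 mm) begins 54 mm behind the grasp point. The pads swing forward as they close: fully open they stand 13 mm farther back than shut.
Start: joints at [59.868, 9.076, 91.501, -0, 79.423, -12.038], TCP at [0.179, 0.547, 0.231] pointing down, gripper open.
Joint ranges: [-166.64, 166.64], [-54.1, 131.32], [10.49, 154.53], [-73.88, 253.88], [9.74, 151.15], [-171.62, 171.62]. Speed limits (degrees/s): [147.25, 147.25, 180, 180, 180, 180].

### API

Orientations are given as [roll, pitch, yaw] about the fixed x, y, z axes, in that order (R = Rz(yaw) Ry(pitch) Rx(roll)).
In Python, from bench import manip, read_camera, calibration, sign_off, masks_of, status gives the robot as it stands. Calls block until the motion is done:
- manip.goto(position, orientation): joint-space move of the TCP to a pose.
- manip.move_straight(position, rotation=None, v=0.15, until_force=None): straight line of the TCP; rotation=None keeps the orientation; v is the mean speed in m/s. With until_force (N) it stops when the force on the tool has changed by that much, and returns True; else False.
- manip.move_joints(angles): joint-space move.
- manip.grip(opening, squeeze=None): finger opening in m; squeeze is the grip in N (None keeps the last); returns when the fingers have stopped.
- manip.hold(seconds).
- manip.solve_ik(position, orientation): joint angles nearest the present ones, or None.
- read_camera(name): name is "scene" or "top" or "wrist"; returns the picture (480x640x3 uint8, red, green, blue); there is no depth.
- calibration(name): a dict with "intrinsics" (3x3 intrinsics, pixels), "cam_to_world" (4x4, takes a point from camera to world coordinates). Camera axes: x right, y up, looking along -z (the intrinsics and any distortion apply to the point x, -y, -z); pixel columns grow to the right and rows downward; lengths in m; the calibration is good to about 2 mm. The wrist camera is an equidistant fisheye: a pixel r from the principal point sees the ray r / f radians off the axis. A picture is of the moment at which its call begins: read the wrist's pose just before it. calibration takes no time and is no camera call; for the wrist camera it gives the pose at the moment of the call.
A pose or a line that the arm cannot do raises manip.IKError and nothing moves.
- sign_off(): hands the job in; it is judged then, once.
Trained networks look in the newest picture that a camera, given by its name, has taken for a name from the list of things; names that differ only in an ending like _2 or _b are one class to them, and where a whole thing is asked for, a point or a joint stands for the part that bears it (a point fixed in the world has none). Each returns a list of dicts, best first, with "score" (0 to 1); they miss things now and then, are a little off and sometimes report something else, mostly with a low value. They report only what shows in the picture. A call takes as long as a camera call. They do not tell look-alikes from the thing itself.
- masks_of(camera, name): "mask" (480x640 bool, what is visible of it) and "bbox" ([left, top, right, bottom] in pixels, round what is visible of it).
Readings, each from a call of its own:
- status.read_clock(): time.
- status.read_joint_positions(): joint angles.
- status.read_qvel(): joint speeds.
- status.read_joint_efforts(): joint torques, N m.
- status.read_tcp_pos(): TCP position.
- status.read_tool_rot(): TCP orientation.
- status.read_wrist_force(): force on the tool from outside, world axes, zero at the start.
- status.read_wrist_torque(): the same for the moment, N m.
- status.read_gripper_width(): finger opening in m.
- status.read_gripper_force(): force on a finger pad.
Only numpy, scipy, OpenCV 4.12 (cv2) and the standard library are available. Lean on these libraries where they do the work, as an engineer would, in place of code of your own. Each camera call takes 0.05 s, during which the arm holds its last target. There are 200 camera calls.

### The job

Put the rusty bolts to soak: open the jar in the clamp by pressing its child-resistant cap down hard and, while it is held down, turning it anticlockwise until it comes free (never wrench it round unpressed), and set the cap down right way up, wholly on the rubber drip mat. Then put every bolt that stands in the parts tray into the jar and set the loose vented cover on the jar's mouth so that it sits fully down and level. Stack the emptied tray on the other, empty one, its feet registered inside the corners, and do not shift the dial gauge.

Things in the scene. Friction and masses are not known exactly. Their poses are not given: they have to be found in the camera images.
- soak_jar: White wide-mouthed plastic jar, 92 mm in diameter, fixed upright in a clamp ring on a round base (136 mm across, 8 mm thick) bolted to the bench. Origin on its axis at bench height, z up. Inner floor at z = 12 mm, inside diameter 86 mm; neck 74 mm outside, rim at z = 134 mm. Three bayonet lugs round the neck, 83 mm across, z = 115 to 129 mm.
- jar_mouth (a point): Centre of the jar's mouth, at the height of the rim (134 mm above the bench); the clear opening is 68 mm across. Axes as the jar's.
- cap: Black push-and-turn cap, 92 mm in diameter, top face 33 mm above its origin, and on it a straight grip bar 72 mm long (cap's x), 20 mm wide (y), 24 mm high. Origin: centre of the skirt's lower edge, z up. Locked on the jar its origin is 115 mm above the bench and its x axis is that of the jar. Clear of the jar once lifted 25 mm above that. 0.18 kg.
- cap_grip (a point): Middle of the cap's grip bar, 45 mm above the cap's origin. A sprung liner pushes the cap up: 7 N when locked, 14 N pressed 5 mm, 17 N at its stop 7 mm down. It turns only while pressed over 5 mm (do not force it, 120 N on its lugs breaks it), anticlockwise seen from above, and is free from 52 degrees on (stop at 96; aim at about 70, pressed to the stop); then the spring lifts it and it comes straight off.
- drip_mat: Flat black rubber mat, 150 x 150 mm, 4 mm thick, fixed on the bench. Origin at its centre at bench height.
- cover: Loose round vented metal cover: plate 80 mm in diameter and 3 mm thick, a tapered locating plug (63 mm, tapering to 54 mm) 7 mm deep beneath it, and on top a knob 24 mm thick and 26 mm high. Origin: centre of the plug's underside, z up; plate from 7 to 10 mm, knob from 10 to 36 mm above it. Seated, the plate rests on the jar's rim and the plug is in the mouth. At the start it lies plug down on the bench. 0.14 kg.
- parts_tray: Grey stacking tray in which the bolts stand at the start, 156 mm long (x) and 64 mm wide (y) outside, walls 3 mm thick, on four tapered corner feet 6 mm high. Origin: centre, at the feet's lower ends, z up. Floor top at 9 mm, rim at 30 mm. Gripped across its 64 mm width. 0.22 kg.
- empty_tray: An empty stacking tray of the same kind and size, standing on the bench; the other one goes on top of it. Stacked, the upper tray's origin is 24 mm above the lower one's, centred and parallel (either way round), its feet inside the lower tray's walls with about 2 mm of play.
- bolt_a: One of three to five equal rusty-brown bolts (some may be absent) that stand head down in the parts tray: head 8 mm high and 17 to 19 mm across, threaded shank 10 mm thick above it, 42 mm tall in all. Origin: centre of the head's outer face, z along the shank. 0.05 kg.
- bolt_b: One of three to five equal rusty-brown bolts (some may be absent) that stand head down in the parts tray: head 8 mm high and 17 to 19 mm across, threaded shank 10 mm thick above it, 42 mm tall in all. Origin: centre of the head's outer face, z along the shank. 0.05 kg.
- bolt_c: One of three to five equal rusty-brown bolts (some may be absent) that stand head down in the parts tray: head 8 mm high and 17 to 19 mm across, threaded shank 10 mm thick above it, 42 mm tall in all. Origin: centre of the head's outer face, z along the shank. 0.05 kg.
- bolt_d: One of three to five equal rusty-brown bolts (some may be absent) that stand head down in the parts tray: head 8 mm high and 17 to 19 mm across, threaded shank 10 mm thick above it, 42 mm tall in all. Origin: centre of the head's outer face, z along the shank. 0.05 kg.
- bolt_e: One of three to five equal rusty-brown bolts (some may be absent) that stand head down in the parts tray: head 8 mm high and 17 to 19 mm across, threaded shank 10 mm thick above it, 42 mm tall in all. Origin: centre of the head's outer face, z along the shank. 0.05 kg.
- chip_tin: Brown open tin that only stands in the way, 135 mm across and 124 mm tall, fixed. Origin: centre of its underside.
- dial_gauge: Dial gauge lying on its back on the bench to the right, 100 x 57 x 20 mm; not to be shifted. Origin: centre of its underside.
Things that resemble listed ones, but are neither listed nor needed, are in the scene too. Of the things shaped like the cover, the metal one is meant.

How it is judged:
By the outcome, as a careful person would: the job done as asked, in the order asked, and still so for the second after the job is handed in, with the robot touching nothing.
Of bolt_a, bolt_b, bolt_c, bolt_d, bolt_e only 3 to 5 are there at a start; the rules pass over those that are not, and their reading is None.
At some moment in a run one of cover, empty_tray may be knocked a few centimetres aside while the robot is not near it.
It also fails if it takes over 210 s, if anything falls off the work surface, if the arm or the gripper's body presses on something with over 40 N, if the wrist force passes 120 N, or if a joint passes its speed limit or range.

## Working session

There is one attempt and no reset: what is moved stays moved. The work goes in short steps, each a Python script; the robot and the scene stay as the last script left them, time stands still between calls to the robot, and variables do not carry over. Pictures are saved under pics/ and viewed, at most 14 in all, crops included, and the job is handed in when it is done.

```bash
ls; mkdir -p pics; python3 - <<'E'
from bench import *
import cv2,numpy as np
for n in("scene","top"):
    im=read_camera(n); cv2.imwrite(f"pics/{n}0.png",im[:,:,::-1])
    c=calibration(n); print(n,{k:(np.round(v,4).tolist() if hasattr(v,'shape') or isinstance(v,list) else v) for k,v in c.items()})
    for t in["soak_jar","cap","drip_mat","cover","parts_tray","bolt_a","chip_tin","dial_gauge"]:
        print(t,[(round(float(d["score"]),2),np.round(d["bbox"]).tolist()) for d in masks_of(n,t)])
print(manip.pinch_z,status.read_clock(),status.read_tool_rot())
E
```

```text
pics
scene {'intrinsics': [[451.4646, 0.0, 321.2851], [0.0, 451.4646, 236.6509], [0.0, 0.0, 1.0]], 'cam_to_world': [[0.5365, 0.5943, -0.5991, -0.0134], [-0.8438, 0.3884, -0.3704, -0.352], [0.0125, 0.7042, 0.7099, 0.748], [0.0, 0.0, 0.0, 1.0]]}
soak_jar [(0.84, [316.0, 209.0, 379.0, 263.0])]
cap []
drip_mat [(0.68, [374.0, 232.0, 463.0, 306.0]), (0.27, [244.0, 145.0, 302.0, 215.0])]
cover [(0.69, [183.0, 239.0, 192.0, 256.0]), (0.62, [293.0, 339.0, 340.0, 380.0]), (0.6, [211.0, 260.0, 251.0, 289.0]), (0.57, [282.0, 267.0, 317.0, 292.0])]
parts_tray [(0.63, [175.0, 207.0, 230.0, 265.0])]
bolt_a [(0.7, [279.0, 261.0, 321.0, 293.0]), (0.65, [200.0, 224.0, 209.0, 239.0]), (0.53, [210.0, 214.0, 215.0, 230.0]), (0.5, [208.0, 204.0, 216.0, 220.0])]
chip_tin []
dial_gauge [(0.87, [468.0, 285.0, 498.0, 325.0]), (0.17, [246.0, 150.0, 304.0, 216.0])]
top {'intrinsics': [[479.8584, 0.0, 320.9213], [0.0, 479.8584, 231.6739], [0.0, 0.0, 1.0]], 'cam_to_world': [[0.0255, 0.9909, -0.1323, 0.3756], [-0.9996, 0.0243, -0.011, -0.0578], [-0.0077, 0.1325, 0.9911, 1.0033], [0.0, 0.0, 0.0, 1.0]]}
soak_jar [(0.86, [276.0, 150.0, 340.0, 203.0])]
cap [(0.82, [284.0, 123.0, 333.0, 179.0]), (0.62, [168.0, 245.0, 180.0, 250.0]), (0.19, [277.0, 148.0, 343.0, 201.0])]
drip_mat [(0.68, [352.0, 131.0, 425.0, 201.0])]
cover [(0.98, [338.0, 295.0, 374.0, 338.0]), (0.7, [275.0, 222.0, 314.0, 259.0]), (0.66, [213.0, 256.0, 253.0, 290.0])]
parts_tray [(0.82, [146.0, 211.0, 194.0, 288.0]), (0.61, [163.0, 109.0, 240.0, 190.0])]
bolt_a [(0.61, [172.0, 272.0, 183.0, 282.0]), (0.54, [169.0, 244.0, 184.0, 250.0])]
chip_tin [(0.89, [162.0, 111.0, 239.0, 189.0]), (0.66, [173.0, 271.0, 183.0, 280.0])]
dial_gauge [(0.75, [450.0, 157.0, 479.0, 199.0]), (0.49, [280.0, 126.0, 331.0, 182.0])]
0.0187 0.9 [1.79999306e+02 2.13217977e-03 1.61907972e+02]
```

```bash
python3 - <<'E'
import cv2
t=cv2.imread("pics/top0.png"); cv2.imwrite("pics/v1.png",cv2.resize(t[90:390,110:510],(800,600),interpolation=cv2.INTER_CUBIC))
E
```

```text
(no output)
```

View pics/v1.png

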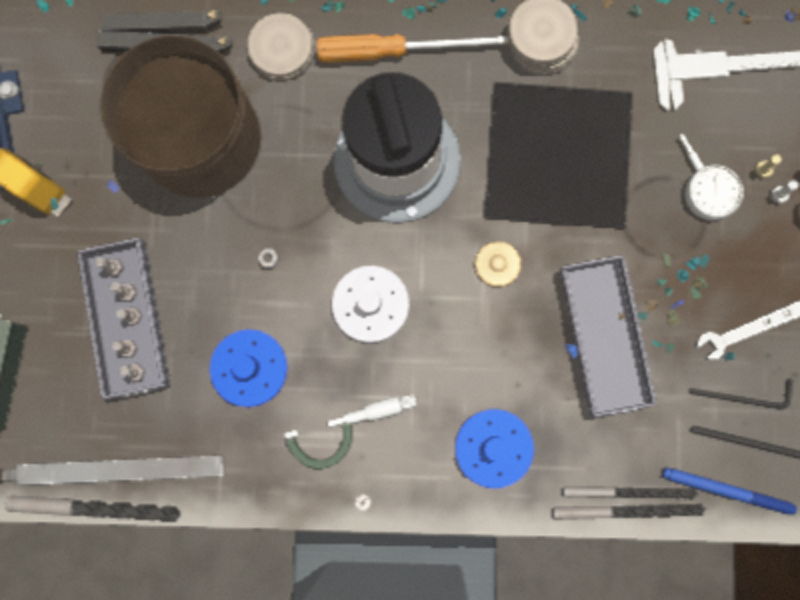

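View pics/scene0.png

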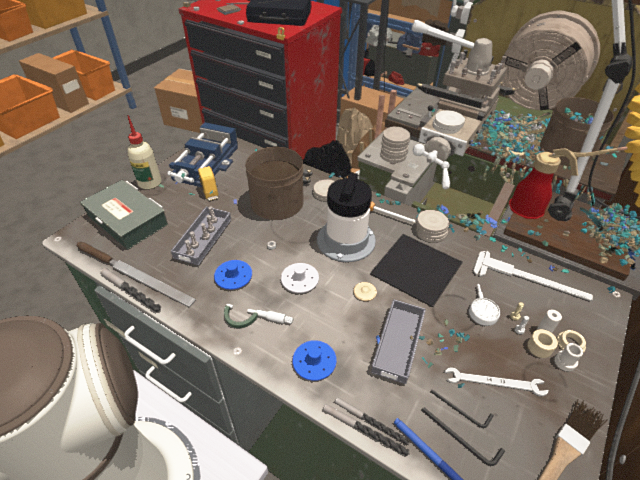

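Top view (crop pixels): the cap is on the jar at (392,120) with its grip bar near-vertical. The mat is at (560,155), the parts tray with 5 bolts at (123,318) and the empty tray at (607,335). The cover-shaped things are blue (248,368), blue (494,447) and pale metal/white (370,303). The pale one fits "metal", and I'll confirm it from near before grasping.

```bash
cat > h.py <<'E'
from bench import *
import cv2,numpy as np
def ray(cal,u,v,fish):
    K=np.array(cal["intrinsics"]);a=(u-K[0,2])/K[0,0];b=(v-K[1,2])/K[1,1]
    if fish:
        r=np.hypot(a,b)+1e-12; d=np.array([a/r*np.sin(r),-b/r*np.sin(r),-np.cos(r)])
    else: d=np.array([a,-b,-1.])
    T=np.array(cal["cam_to_world"]); return T[:3,3],T[:3,:3]@d
def p2w(cal,u,v,z,fish=False):
    o,d=ray(cal,u,v,fish); return (o+d*(z-o[2])/d[2])[:2]
def rectify(im,cal,cx,cy,z,half,scale=2000):
    """orthographic view of plane z (wrist): row 0 = +x side, col 0 = +y side; px = 1/scale m"""
    n=int(2*half*scale); g=np.arange(n)/scale-half
    X=cx-g[:,None]+0*g[None]; Y=cy-g[None]+0*g[:,None]
    T=np.linalg.inv(np.array(cal["cam_to_world"])); P=np.stack([X,Y,0*X+z],-1)@T[:3,:3].T+T[:3,3]
    x,y,w=P[...,0],-P[...,1],-P[...,2]; r=np.hypot(x,y); th=np.arctan2(r,w); K=np.array(cal["intrinsics"])
    u=K[0,2]+K[0,0]*th*x/r; v=K[1,2]+K[1,1]*th*y/r
    return cv2.remap(im,u.astype(np.float32),v.astype(np.float32),cv2.INTER_LINEAR)
def wrist(name=None):
    c=calibration("wrist"); im=read_camera("wrist")
    if name: cv2.imwrite(f"pics/{name}.png",im[:,:,::-1])
    return im,c
def down(yaw): return [180,0,yaw]
def st(): print("t",round(float(status.read_clock()),1),"tcp",np.round(status.read_tcp_pos(),4),"w",round(float(status.read_gripper_width()),4),"F",np.round(status.read_wrist_force(),1))
E
python3 - <<'E'
from h import *
c=calibration("top")
f=lambda u,v,z:np.round(p2w(c,110+u/2,90+v/2,z),4)
a,b=f(384,80,.172),f(398,152,.172)
print("bar ends",a,b,np.degrees(np.arctan2(*(a-b)[::-1])))
print("mat",f(560,155,.004)); print("cover",f(370,303,.01)); print("ptray",f(123,318,.03),"etray",f(607,335,.03))
print("tin",f(175,105,.124),"gauge",f(714,190,.01))
m=(a+b)/2; yaw=np.degrees(np.arctan2(*(a-b)[::-1]))
q=manip.solve_ik([*m,.3],down(yaw)); print(q, manip.solve_ik([*m,.3],down(yaw+180)))
manip.goto([*m,.29],down(yaw if q is not None else yaw+180)); st()
im,cw=wrist("w1"); print(np.round(cw["cam_to_world"],3).tolist(),np.array(cw["intrinsics"]).round(1).tolist())
r=rectify(im,cw,*m,.148,.09,3000); cv2.imwrite("pics/r1.png",r[:,:,::-1])
E
```

```text
bar ends [ 0.6703 -0.0098] [ 0.604  -0.0243] 12.336509986280197
mat [ 0.651  -0.1907]
cover [0.4863 0.0067]
ptray [0.4624 0.2571] etray [ 0.4573 -0.2361]
tin [0.6581 0.1908] gauge [ 0.6152 -0.3525]
[-1.23756207e+01  1.63385779e+01  7.53221402e+01 -2.54444375e-14
  8.83392818e+01  6.52878693e+01] [ -12.37562068   16.33857793   75.32214024    0.           88.33928183
 -114.71213067]
t 3.5 tcp [ 0.6371 -0.0161  0.29  ] w 0.0854 F [ 0.2 -0.2 -0.3]
[[0.215, 0.938, 0.271, 0.706], [-0.977, 0.207, 0.059, -0.001], [-0.001, -0.277, 0.961, 0.432], [0.0, 0.0, 0.0, 1.0]] [[371.6, 0.0, 319.2], [0.0, 371.6, 236.8], [0.0, 0.0, 1.0]]
```

View pics/r1.png

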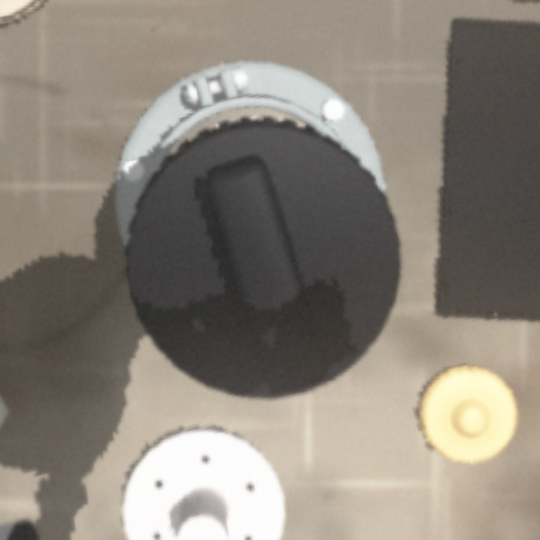

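The rectified view shows the cap disc centred at (264,260), with the bar at about 13° and the white-metal cover below it. Grip and press next.

```bash
python3 - <<'E'
from h import *
c=[.6404,-.0141]
manip.grip(.045,60)
manip.goto([*c,.19],down(13))
print(manip.move_straight([*c,.150],v=.06,until_force=8)); st()
manip.grip(0.0,90); st()
f0=status.read_wrist_force()
p=status.read_tcp_pos()
print(manip.move_straight([p[0],p[1],p[2]-.011],v=.01,until_force=26)); st()
print(status.read_tool_rot())
E
```

```text
False
t 5.3 tcp [ 0.6406 -0.0141  0.1503] w 0.045 F [ 0.3  0.1 -0.3]
t 5.7 tcp [ 0.6409 -0.0143  0.1509] w 0.0183 F [-1.4 -0.1  4.6]
False
t 6.8 tcp [ 0.641  -0.0142  0.1438] w 0.0185 F [-10.2   1.7  20.2]
[ 1.79962836e+02 -2.14624089e-02  1.30249642e+01]
```

```bash
python3 - <<'E'
from h import *
c=[.6406,-.0141]
for k in range(1,8):
    manip.move_straight([*c,.1390],rotation=down(13+10*k+(2 if k==7 else 0)),v=.05)
    F=status.read_wrist_force(); T=status.read_wrist_torque(); print(np.round(F,1),np.round(T[2],2),np.round(status.read_tool_rot()[2],1),np.round(status.read_tcp_pos()[2],4),round(float(status.read_gripper_width()),4))
    if np.linalg.norm(F)>60: break
st()
E
```

```text
[-5.8  1.6 20.1] -0.02 23.0 0.1438 0.0185
[-4.7  5.4 20.8] 0.14 33.0 0.1438 0.0178
[-5.1  4.9 19.7] 0.11 43.0 0.1438 0.0179
[-4.9  6.  20.4] -0.06 53.0 0.1438 0.0181
[-9.   5.7 22.6] 0.21 63.1 0.1438 0.0181
[-7.4  3.8 21.3] 0.05 73.0 0.1438 0.018
[-9.4  3.6 22.7] 0.35 85.1 0.1438 0.0185
t 9.1 tcp [ 0.6415 -0.0134  0.1438] w 0.0185 F [-9.4  3.6 22.7]
```

```bash
python3 - <<'E'
from h import *
manip.move_straight([.6408,-.0140,.152],v=.03); st()
print(manip.move_straight([.6408,-.0140,.20],v=.06,until_force=25)); st()
manip.move_straight([.6408,-.0140,.26],v=.15); st()
im,cw=wrist("w2"); top=read_camera("top"); cv2.imwrite("pics/v2.png",cv2.resize(top[90:390,110:510],(800,600))[:,:,::-1])
E
```

```text
t 9.7 tcp [ 0.6412 -0.0136  0.1521] w 0.018 F [0.6 2.  4.5]
False
t 10.7 tcp [ 0.6405 -0.014   0.1995] w 0.0183 F [-1.1  0.  -2. ]
t 11.2 tcp [ 0.6405 -0.0139  0.2592] w 0.0183 F [-0.2  0.  -1.8]
```

View pics/w2.png

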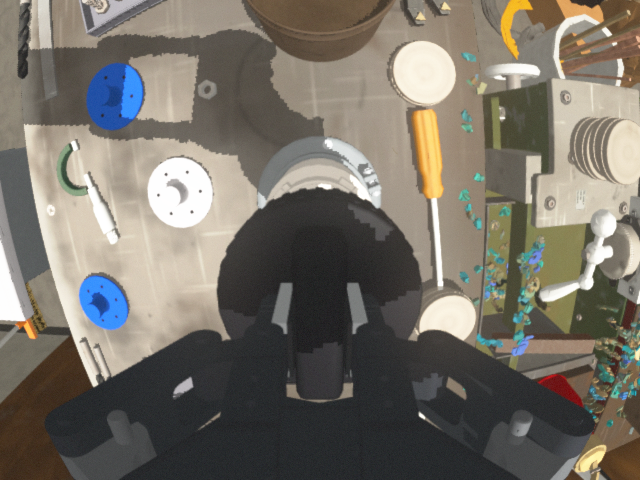

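The cap is held in the gripper at (320,300) and weighs about 1.8 N. The jar mouth behind it is open. Now the cap goes on the mat, and then I look over the parts tray.

```bash
python3 - <<'E'
from h import *
m=[.651,-.191]
manip.goto([*m,.16],down(85))
manip.move_straight([*m,.06],v=.15)
print(manip.move_straight([*m,.036],v=.03,until_force=5)); st()
manip.grip(.045); manip.move_straight([*m,.13],v=.2); st()
t=[.4624,.2571]
manip.goto([*t,.25],down(13)); st()
im,cw=wrist("w3"); r=rectify(im,cw,*t,.03,.1,3000); cv2.imwrite("pics/r3.png",r[:,:,::-1]); np.savez("r3.npz",im=im,c=cw["cam_to_world"],K=cw["intrinsics"])
E
```

```text
True
t 13.6 tcp [ 0.6507 -0.1911  0.0402] w 0.0184 F [-0.3 -0.   3.3]
t 14.6 tcp [ 0.6504 -0.1907  0.129 ] w 0.045 F [-0.4 -0.3 -0.1]
t 16.4 tcp [0.4625 0.2566 0.2494] w 0.0451 F [ 0.6  0.1 -0.7]
```

View pics/r3.png

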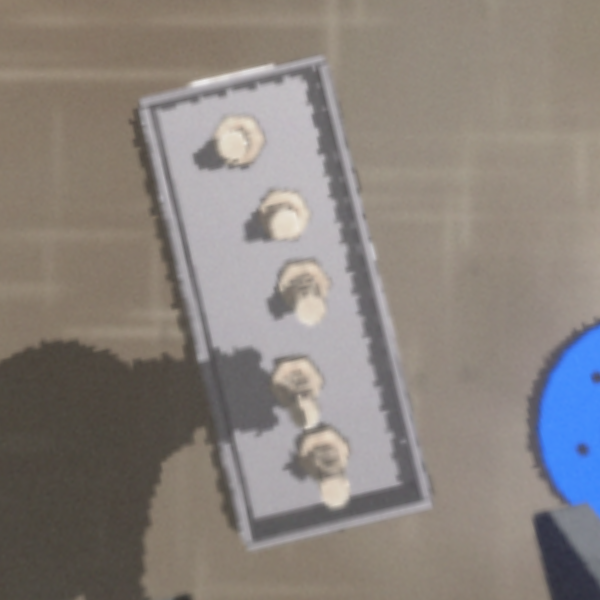

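Five bolts stand in the tray, with shank tops at about (234,144), (286,224), (309,311), (304,418) and (334,490). I compute their positions from the tops and from the heads.

```bash
python3 - <<'E'
from h import *
d=np.load("r3.npz"); cw={"cam_to_world":d["c"],"intrinsics":d["K"]}; o=d["c"][:3,3]
t=np.array([.4624,.2571])
def conv(u,v,z):
    p=np.array([t[0]+.1-v/3000,t[1]+.1-u/3000,.03]); return (o+(p-o)*(z-o[2])/(p[2]-o[2]))[:2]
T=[(234,144),(286,224),(309,311),(304,418),(334,490)];H=[(239,140),(284,213),(303,284),(299,379),(324,451)]
for a,b in zip(T,H): print(np.round(conv(*a,.051),4),np.round(conv(*b,.016),4))
ct=np.mean([conv(*p,.03) for p in[(140,102),(323,60),(430,505),(250,547)]],0);print("tray",ct)
y=np.radians(13.7);
for a in T: e=conv(*a,.051)-ct; print(np.round([e@[np.cos(y),np.sin(y)],e@[-np.sin(y),np.cos(y)]],4))
print(o)
E
```

```text
[0.5154 0.2787] [0.5151 0.2776]
[0.4903 0.2624] [0.4899 0.2621]
[0.463  0.2551] [0.4653 0.2555]
[0.4294 0.2567] [0.4324 0.2569]
[0.4067 0.2473] [0.4074 0.2482]
tray [0.46123333 0.26185   ]
[0.0566 0.0035]
[ 0.0283 -0.0064]
[ 0.0001 -0.0069]
[-0.0322  0.0026]
[-0.0564 -0.0012]
[0.5314366  0.27214565 0.39179831]
```

```bash
cat > bolts.py <<'E'
from h import *
B=[(.5152,.2782),(.4901,.2622),(.4640,.2553),(.4307,.2568),(.4070,.2477)]
J=[.6406,-.0141]
def do(i,yaw=13.7):
    b=B[i]
    manip.grip(.028,50)
    manip.goto([*b,.10],down(yaw)); 
    hit=manip.move_straight([*b,.029],v=.1,until_force=8)
    if hit: print("HIT"); st(); return False
    manip.grip(0.0,50); w=status.read_gripper_width(); print(i); st()
    manip.move_straight([*b,.19],v=.25)
    w=status.read_gripper_width()
    if w<.006: print("lost"); return False
    manip.goto([*J,.19],down(yaw))
    hit=manip.move_straight([*J,.11],v=.2,until_force=8)
    st()
    if hit: return False
    manip.grip(.022); manip.hold(.2)
    manip.move_straight([*J,.19],v=.25); return True
E
python3 - <<'E'
from bolts import *
print(do(0)); wrist("w4")
E
```

```text
0
t 18.6 tcp [0.516  0.2785 0.03  ] w 0.0078 F [-0.5  0.2  3.7]
t 21.1 tcp [ 0.6409 -0.0133  0.1107] w 0.0078 F [ 0.  -1.   0.5]
True
```

View pics/w4.png

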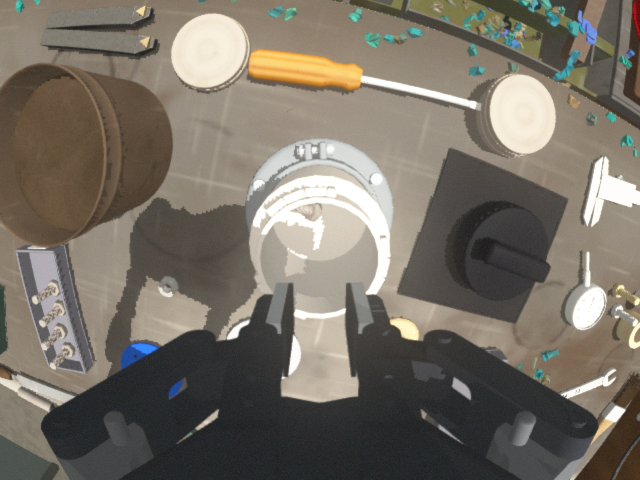

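The first bolt lies in the jar at (310,212), the cap sits upright on the mat at (505,250), and four bolts remain. Continue.

```bash
python3 - <<'E'
from bolts import *
for i in (1,2,3,4):
    if not do(i): print("stop",i); break
st()
c=[.4863,.0067]
manip.goto([c[0]-.02,c[1],.25],down(0))
im,cw=wrist("w5"); r=rectify(im,cw,*c,.010,.1,3000); cv2.imwrite("pics/r5.png",r[:,:,::-1])
top=read_camera("top"); cv2.imwrite("pics/top5.png",top[:,:,::-1])
E
```

```text
1
t 24.8 tcp [0.4909 0.2625 0.03  ] w 0.0077 F [0.8 0.7 3.9]
t 27.3 tcp [ 0.6409 -0.0133  0.1108] w 0.0075 F [ 0.6 -0.6  0.4]
2
t 31.0 tcp [0.4648 0.2556 0.03  ] w 0.0075 F [-1.   0.1  5.4]
t 33.5 tcp [ 0.6409 -0.0133  0.1108] w 0.0074 F [-0.  -0.2  0.4]
3
t 37.2 tcp [0.4315 0.2572 0.03  ] w 0.0075 F [-0.4  0.9  4.9]
t 39.9 tcp [ 0.6409 -0.0134  0.1108] w 0.0081 F [ 0.8 -0.2 -0.6]
4
t 43.6 tcp [0.4078 0.2482 0.03  ] w 0.0075 F [-1.6  1.4  4.4]
t 46.2 tcp [ 0.6409 -0.0134  0.1109] w 0.008 F [ 1.1 -0.7 -0. ]
t 47.2 tcp [ 0.6412 -0.0142  0.1913] w 0.0223 F [-0.5  0.1 -0.6]
```

View pics/r5.png

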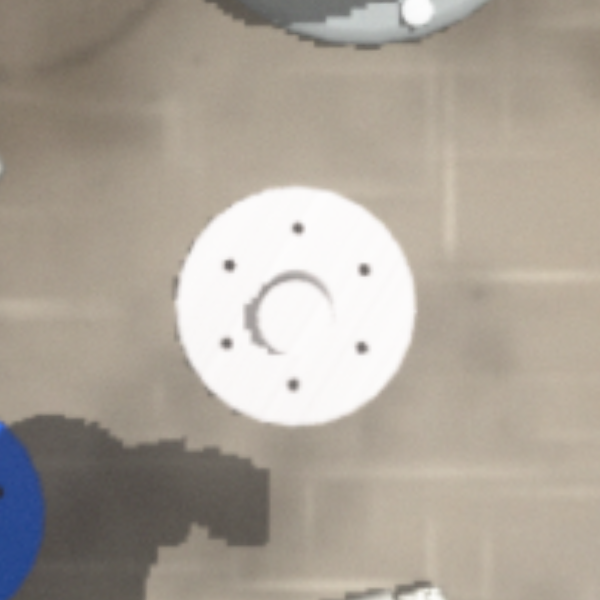

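View pics/w5.png

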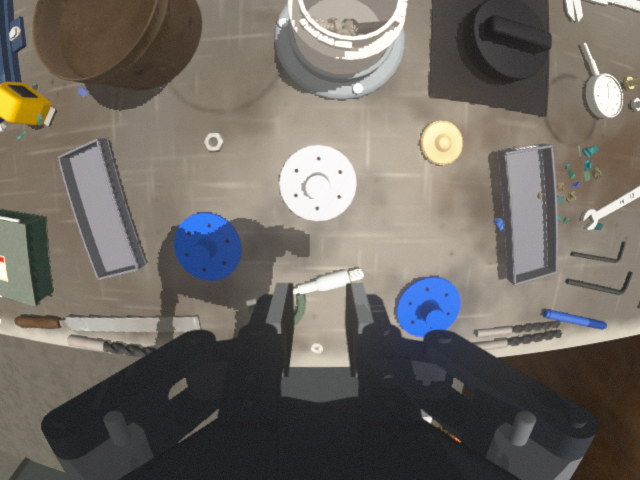

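The pale six-vent metal cover is at (296,306) in the rectified crop, against two blue plastic look-alikes, so it is the one meant. The parts tray is now empty. The empty tray at (525,213) seems turned, so I'll re-measure it before stacking. Cover next.

```bash
python3 - <<'E'
from h import *
c=[.4843,.0080]; J=[.6406,-.0141]
manip.grip(.05,40)
manip.goto([*c,.08],down(0))
print(manip.move_straight([*c,.0135],v=.06,until_force=6)); st()
manip.grip(0,40); st(); g=status.read_tcp_pos()
manip.move_straight([*c,.08],v=.1); manip.hold(.2); st()
manip.move_straight([*c,.22],v=.25)
manip.goto([*J,.19],down(0))
# refine jar centre view
print("expect seat z",g[2]+.127)
print(manip.move_straight([*J,g[2]+.127-.003],v=.03,until_force=8)); st()
im,cw=wrist("w6")
E
```

```text
False
t 50.4 tcp [0.4847 0.0079 0.0139] w 0.0499 F [-0.   0.  -0.2]
t 50.8 tcp [0.4848 0.0079 0.014 ] w 0.0226 F [-0.5 -0.9  4.3]
t 51.8 tcp [0.4837 0.0081 0.0792] w 0.0225 F [ 0.1  0.5 -0.4]
expect seat z 0.14102512475844955
True
t 54.7 tcp [ 0.6405 -0.0141  0.141 ] w 0.0226 F [-0.7 -0.3  4.8]
```

View pics/w6.png

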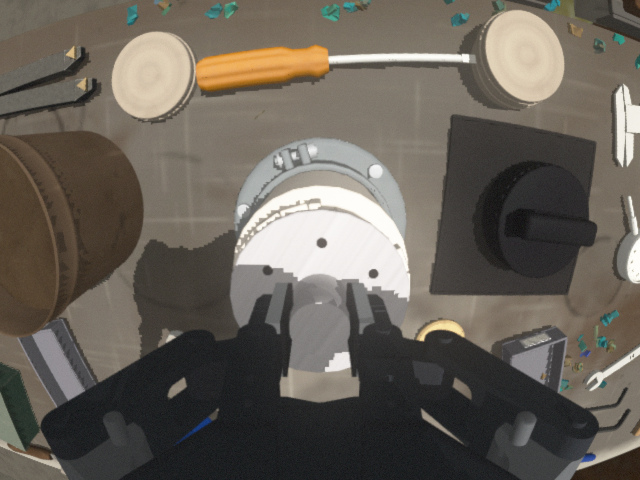

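TCP height 0.141 equals the expected seated height, and the picture shows the plate down on the rim. I release, check it, and look at both trays.

```bash
python3 - <<'E'
from h import *
J=[.6406,-.0141]
manip.grip(.05); manip.move_straight([*J,.21],v=.15); st()
manip.goto([.56,-.0141,.25],down(0)); im,cw=wrist(); a=rectify(im,cw,.6406,-.0141,.137,.075,3000)
ct=calibration("top"); t=read_camera("top")
est=None
for n in("empty_tray","parts_tray"):
    for d in masks_of("top",n):
        (u,v),wh,ang=cv2.minAreaRect(np.argwhere(d["mask"])[:,::-1].astype(np.float32)); p=p2w(ct,u,v,.02); print(n,d["score"],np.round(p,4),np.round(wh),ang)
        if est is None and p[1]<-.15 and p[0]<.56 and max(wh)>60: est=p
print(est)
out=[a]
for p,y in((est,5),([.4612,.2619],13.7)):
    c,s=np.cos(np.radians(y)),np.sin(np.radians(y)); 
    manip.goto([p[0]-.05*c,p[1]-.05*s,.25],down(y)); im,cw=wrist(); out.append(rectify(im,cw,*p,.03,.1,2000)); 
    np.savez(f"tray{len(out)}.npz",im=im,c=cw["cam_to_world"],K=cw["intrinsics"],p=p)
st()
b=np.zeros((450,1250,3),np.uint8); b[:450,:450]=a; b[:400,450:850]=out[1]; b[:400,850:]=out[2]
cv2.imwrite("pics/v6.png",cv2.resize(a,(300,300))[:,:,::-1]); h=np.hstack([out[1],out[2]]); h[:130,:130]=cv2.resize(a,(130,130)); cv2.imwrite("pics/v7.png",h[:,:,::-1])
E
```

```text
t 55.7 tcp [ 0.6402 -0.014   0.2092] w 0.0503 F [-0.6  0.2 -0.4]
empty_tray 0.78 [ 0.4582 -0.2356] [77. 34.] 77.90524291992188
parts_tray 0.73 [0.4668 0.2824] [70. 19.] 84.05313110351562
[ 0.45820063 -0.2356437 ]
t 59.3 tcp [0.4131 0.2493 0.25  ] w 0.05 F [0.3 0.4 0.8]
```

View pics/v7.png

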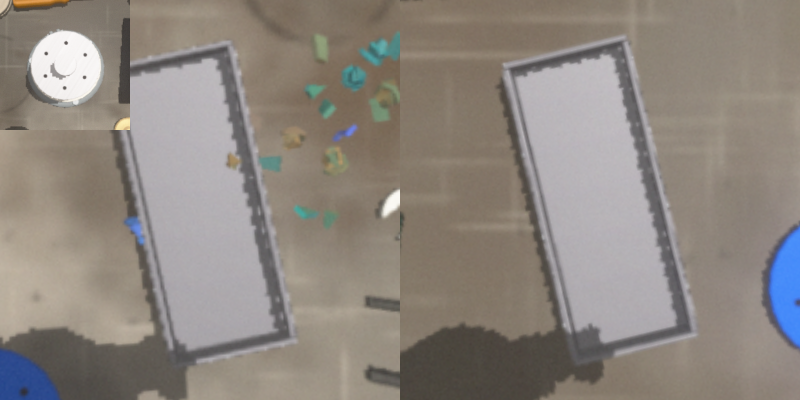

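The cover sits level on the mouth (inset). Empty tray corners are about TR(232,42), BR(296,340), BL(173,365), so it has not shifted. Parts tray corners are (103,65), (227,38), (294,334), (172,361). I register the two views against each other for the exact offset.

```bash
cat > reg.py <<'E'
from h import *
def load(f):
    d=np.load(f); return rectify(d["im"],{"cam_to_world":d["c"],"intrinsics":d["K"]},*d["p"],.03,.1,2000),d["p"]
def reg(E,P,init_yaw,cE,cP,quad):
    """warp maps E pixels -> P pixels"""
    a=np.radians(init_yaw); R=np.array([[np.cos(a),-np.sin(a)],[np.sin(a),np.cos(a)]])
    M=np.hstack([R,(np.array(cP)-R@np.array(cE))[:,None]]).astype(np.float32)
    m=np.zeros(E.shape[:2],np.uint8); cv2.fillConvexPoly(m,np.array(quad,np.int32),255); m=cv2.dilate(m,np.ones((9,9)))
    g=lambda i:cv2.GaussianBlur(cv2.cvtColor(i,cv2.COLOR_RGB2GRAY),(0,0),1.0)
    cc,M=cv2.findTransformECC(g(E),g(P),M,cv2.MOTION_EUCLIDEAN,(3,300,1e-7),m,3)
    return cc,M
E
python3 - <<'E'
from reg import *
E,pE=load("tray2.npz");P,pP=load("tray3.npz")
for q in([(109,67),(232,42),(296,340),(173,365)],[(109,67),(232,42),(280,270),(157,295)]):
    cc,M=reg(E,P,0.8,(202.5,203.5),(199,199.5),q)
    print(cc,M, np.degrees(np.arctan2(M[1,0],M[0,0])), M@[202.5,203.5,1])
w=cv2.warpAffine(P,M,(400,400),flags=cv2.INTER_LINEAR|cv2.WARP_INVERSE_MAP)
bl=E.copy(); bl[::1]=E; k=(np.indices((400,400)).sum(0)//0); 
E
python3 - <<'E'
from reg import *
E,pE=load("tray2.npz"); cv2.imwrite("pics/e.png",cv2.resize(E[20:390,80:330],None,fx=1.6,fy=1.6,interpolation=cv2.INTER_CUBIC)[:,:,::-1])
E
```

```text
0.9529147921819298 [[ 0.9997162   0.02382217 -6.3298903 ]
 [-0.02382217  0.9997162   0.42948   ]] -1.3650391 [200.96045706 199.04774109]
0.9744658241302271 [[ 0.999715    0.02387343 -6.2984605 ]
 [-0.02387343  0.999715    0.66511804]] -1.3679768 [201.00206401 199.27274503]<stdin>:7: RuntimeWarning: divide by zero encountered in floor_divide
```

View pics/e.png

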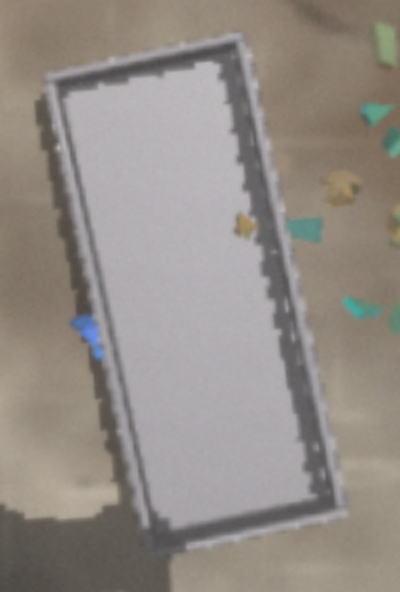

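Registration is good (cc 0.97). The parts tray centre is (0.4615, 0.2620) at yaw 13.4°, and the empty tray centre is (0.4563, -0.2362) at yaw 12.05°. Grip, lift and check the target hasn't moved, then stack.

```bash
python3 - <<'E'
from h import *
P=[.4615,.2620];E=[.4563,-.2362]
manip.grip(.085,45)
manip.goto([*P,.10],down(13.4))
print(manip.move_straight([*P,.005],v=.06,until_force=8)); st()
manip.grip(0,45); st()
g=status.read_tcp_pos(); 
manip.move_straight([*P,.22],v=.12); st()
manip.goto([.50,-.02,.25],down(12.05))
old=cv2.imread("pics/top5.png")[:,:,::-1].astype(int); new=read_camera("top").astype(int)
s=np.s_[205:305,385:445]; print("tray patch diff",np.abs(old-new)[s].mean(),np.abs(np.roll(old,4,1)-new)[s].mean())
manip.goto([*E,.12],down(12.05)); wrist("w8")
manip.move_straight([*E,.045],v=.1); st(); print("grasp z",g)
im,cw=wrist("w9")
E
```

```text
False
t 62.2 tcp [0.4618 0.2621 0.0054] w 0.085 F [0.7 0.3 0. ]
t 62.5 tcp [0.4619 0.2621 0.0056] w 0.0628 F [-0.6 -0.8  4.4]
t 64.5 tcp [0.4611 0.2619 0.2192] w 0.063 F [ 0.2  0.2 -2.6]
tray patch diff 1.3194444444444444 16.12772222222222
t 67.6 tcp [ 0.4569 -0.2366  0.0457] w 0.0632 F [ 0.1  1.2 -2.1]
grasp z [0.46192714 0.26212196 0.00557308]
```

View pics/w9.png

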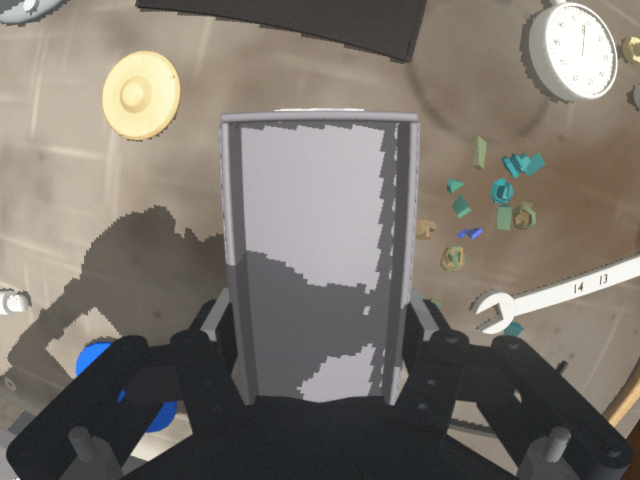

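The held tray covers the lower one squarely and level. Lower until contact.

```bash
python3 - <<'E'
from h import *
E=[.4563,-.2362]
print(manip.move_straight([*E,.0285],v=.02,until_force=5)); st()
print(status.read_tool_rot())
E
```

```text
True
t 68.3 tcp [ 0.456  -0.236   0.0295] w 0.0631 F [-0.4 -0.5  6.2]
[-1.79963552e+02  3.43133026e-02  1.20523210e+01]
```

Height 0.0295 matches the seated value of 0.0296. Release and do a final check.

```bash
python3 - <<'E'
from h import *
E=[.4563,-.2362]
manip.grip(.085); manip.move_straight([*E,.15],v=.12)
manip.goto([.40,-.10,.28],down(0)); im,cw=wrist()
a=rectify(im,cw,*E,.054,.1,1500); b=rectify(im,cw,.6406,-.0141,.137,.1,1500)
manip.goto([.35,.15,.3],down(0)); manip.hold(.5); t=read_camera("top"); s=read_camera("scene")
tt=cv2.resize(t[100:310,140:490],(800,480)); ss=cv2.resize(s[180:400,160:520],None,fx=1.2,fy=1.2)[:120]
out=np.zeros((600,800,3),np.uint8); out[:300,:300]=a; out[:300,300:600]=b
out[300:,:]=cv2.resize(t[105:305,180:490],(800,516))[:300] if 0 else 0
k=cv2.resize(s[190:400,280:480],(400,300)); out[300:,:400]=k[:300]; out[300:,400:]=cv2.resize(t[100:300,230:497],(400,300))
cv2.imwrite("pics/v10.png",out[:,:,::-1]); st()
E
```

```text
t 72.3 tcp [0.35   0.1499 0.3   ] w 0.0849 F [-0.6 -0.2  0. ]
```

View pics/v10.png

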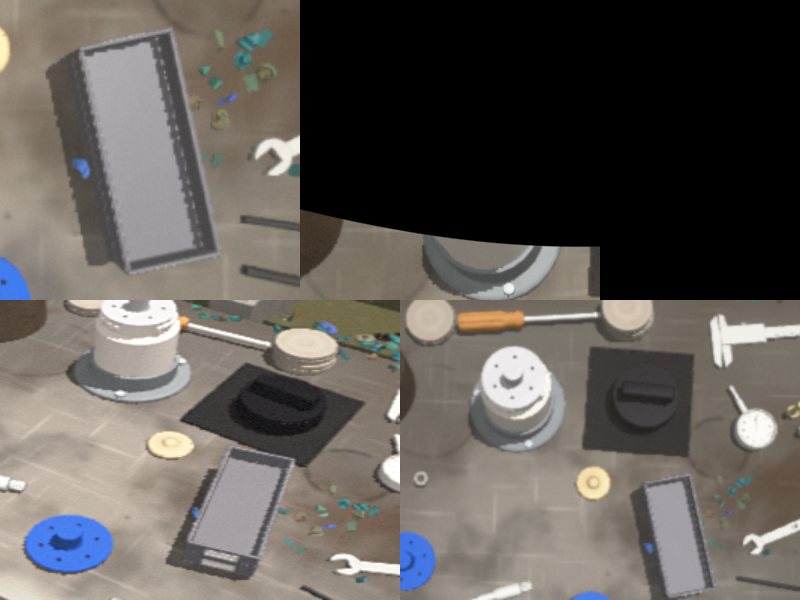

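The trays are stacked square and level at (240,510), the cover is seated on the jar at (515,380), and the cap is upright on the mat at (645,395). The gauge has not been disturbed. Handing in.

```bash
python3 -c "
from bench import *
print(sign_off())"
```

```text
the job is handed in; nothing more can be done
None
```

I handed the job in at about 72 s of the 210 s allowed: the cap is upright on the mat, all five bolts are in the jar under the seated cover, the emptied tray is stacked on the other, and the dial gauge was not touched; no verdict came back.

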